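# Index the drying carousel and hold its gate ajar

### The arm

A 7-joint arm with a two-finger parallel gripper is mounted at the origin on a cart in front of the work surface, level with it; the furniture and walls round the work are solid. World frame = base frame: x ahead of the robot, y to its left, z up, the work surface at z = 0. Lengths are in mm, angles in rad, forces in N, time in s.
With the tool pointing down it reaches from about 350 to 900 mm from the base axis. Payload 8.1 kg.
Tool frame: the origin (TCP) lies midway between the tips of the shut fingers; the grasp point (between the pads) lies 19 mm behind it; z points along the fingers, y is the line along which they close (so a half turn about z gives the same grasp; the last joint's range is limited). The gripper opens to 85 mm and grips with 20 to 120 N. Pads are 22 mm wide; open, the fingers measure 114 mm over their backs; the gripper's body (76 mm by 85 mm) begins 54 mm behind the grasp point. The pads swing forward as they close: fully open they stand 13 mm farther back than shut.
Start: joints at [-1.422, 0.434, 0.025, 1.573, -0.012, 1.134, -0.075], TCP at [155.745, 605.299, 196.023] pointing down, gripper open.
Joint ranges: [-2.62, 2.62], [-0.44, 2.09], [-1.27, 1.32], [0.08, 2.57], [-1.32, 4.46], [0.12, 2], [-2.74, 2.74]. Speed limits (rad/s): [2.22, 2.22, 3.01, 3.01, 3.14, 3.14, 3.14].

### API

Orientations are given as a 3x3 rotation matrix whose columns are the frame's x, y, z axes.
In Python, from bench import ctrl gives the robot as it stands.
- The arm moves only by the shell command python3 -m pendant 'ROWS'. ROWS is a JSON object of lists of equal length, an entry for each row: "hand": the opening in per cent of the stroke, from 0 (shut) to 100 (fully open); "linear": the shift along the world's x, y, z in mm, a list of three; "rotation": the turn, a rotation vector about the world's x, y, z in rad, a list of three. In form: {"hand": [hand, ...], "linear": [[dx, dy, dz], ...], "rotation": [[ax, ay, az], ...]}. A call has 1 to 8 rows; each row is the pose to reach, as a shift and turn from the pose commanded when the call began; what a row does not reach only later rows make up. A row lasts 1/10 s, in which the tool goes at most 50 mm and 8.59 degrees, less where a joint would pass 70% of its speed; a pose out of reach is approached as far as the arm can. A call with a gripper value outside its range is refused whole. The fingers move at their own pace and stop on an object; the grip force is fixed at half the most. Time passes only in rows, so rows that repeat a pose let the fingers close. It gives the time, the measured TCP pose, the force, the opening and the grip force at its end, in the units of the state.
- ctrl.state(): the state, without advancing time (a new reading comes with each control period).
- ctrl.grab_frame(name): name is "side" or "top" or "wrist"; returns a dict with "color" (400x640x3 uint8, red, green, blue), "camera_matrix" (3x3 intrinsics, pixels), "view" (4x4, takes a point from world to camera coordinates). Camera axes: x right, y up, looking along -z (the intrinsics and any distortion apply to the point x, -y, -z); pixel columns grow to the right and rows downward; lengths in mm; the calibration is good to about 2 mm. A picture is of the moment at which its call begins. There is no depth.
- ctrl.finish_job(): hands the job in; it is judged then, once.
Trained networks look in a picture, given as the dict that the camera call returned (one of the last four; its "shot" number tells which), for a name from the list of things; names that differ only in an ending like _2 or _b are one class to them, and where a whole thing is asked for, a point or a joint stands for the part that bears it (a point fixed in the world has none). Each returns a list of dicts, best first, with "conf" (0 to 1); they miss things now and then, are a little off and sometimes report something else, mostly with a low value. They report only what shows in the picture. A call takes as long as a camera call. They do not tell look-alikes from the thing itself.
- ctrl.find_in(picture, label): "centre" ([x, y, z] in mm, in the coordinates of the camera as it stood for that picture, good to about 4 mm: the middle of the surface that is visible of it).
- ctrl.trace(picture, label): "mask" (400x640 bool, what is visible of it).
The state is a dict: "time_s": time; "joints": joint angles; "joint_vel": joint speeds; "tau": joint torques, N m; "eef_pos": TCP position; "tcp_rot": TCP orientation; "wrist_force": force on the tool from outside, world axes, zero at the start; "ft_torque": the same for the moment, N m; "opening": finger opening in mm; "finger_force": force on a finger pad.
Only numpy, scipy, OpenCV 4.12 (cv2) and the standard library are available. Lean on these libraries where they do the work, as an engineer would, in place of code of your own. Each camera call takes 0.05 s, during which the arm holds its last target. There are 200 camera calls.

### The job

Turn the drying carousel (it has a red handle) until the indexer clicks in and the gate is squarely at the index block. Then draw the sagging barrel bolt: lift it over the bent keeper and pull it clear, swing the gate about 30 degrees open against its closing spring, and finish while still holding it there by the bolt's brass knob, with the carousel in its click stop; do not let go. Leave the finial inside standing and do not disturb the loose pieces round about.

Things in the scene. Friction and masses are not known exactly. Their poses are not given: they have to be found in the camera images.
- carousel_base: Grey round foot, 216 mm across, fixed to the table. Origin on the turning axis at the table top; z up; its -x points to the index block (34 mm high, 150 mm out) with the spring ball. On it a wooden turntable (220 mm across, top 34 mm high) carries an open-topped wire drum 154 mm high with the gate in its front; only the red handle and brass knob stand higher.
- carousel (a joint): Turntable angle in rad, positive anticlockwise from above; 0 is the click stop, gate facing the index block. Starts at 0.55 to 1.25, so turn it clockwise. Friction 0.12 N m. The ball meets a ridge 0.16 rad before the stop and tops it at 0.08 (some 0.6 N m), drops into the groove and centres the table if let go within 0.05 rad; the stop holds 0.4 N m.
- turn_handle (a point): Centre of the red upright handle grip, a cylinder of 16 mm diameter, 36 mm high (its top 204 mm above the table), on a thin rod 94 mm from the turning axis; it turns with the drum, and at the click stop lies on the +y side of the foot's own frame.
- gate (a joint): Gate opening angle in rad, 0 shut, at most 1.2. Upright wooden gate in the drum's front, 112 mm wide, top 148 mm above the table, hinged at its left edge seen from the index block; opens outward, away from the axis (clockwise from above). A spring shuts it: about 0.15 N m at 30 degrees.
- gate_hinge (a point): Point on the gate's upright hinge line, 150 mm above the table.
- bolt_knob (a point): Centre of the bolt's brass upright knob: 14 mm diameter, 36 mm high, centred 185 mm above the table when the bolt sags; a thin neck joins it to the steel bolt, which lies level along the front of the gate's top rail, 10 mm outside the hinge line. The knob is 96 mm from the hinge along the gate when shut, 64 mm when fully drawn.
- bolt (a joint): How far the bolt is drawn along the gate toward the hinge, in m: 0 shut, 0.032 fully drawn. The gate is free beyond about 0.023. Friction about 1 N; the bolt stays where it is left.
- bolt_lift (a joint): How far the bolt is lifted straight up in its worn staples, in m: 0 sagging by its weight (1.2 to 2 N), at most 0.016. Its hooked nose hangs behind the keeper's bent-up lip: it must be up 9 mm or more (12 is good) to slide past the lip during the first 17 mm of drawing; then it may sink again.
- keeper_lip (a point): Top of the bent-up lip of the steel keeper on the post at the gate's free edge, 126.5 mm above the table. The keeper's front wall reaches 151 mm up.
- finial_mid (a point): Middle of a loose turned wooden finial, 34 mm across, 83 mm tall, standing on the turntable inside the drum; z is its long axis.
- drawer_knob_mid (a point): Middle of a loose dark turned knob, 38 mm across, 40 mm tall, on the table: a bystander.
- beech_plug_mid (a point): Middle of a loose pale beech plug, 35 mm across, 39 mm tall, on the table: a bystander.
- tape_mid (a point): Middle of a loose roll of masking tape, 104 mm across, 25 mm tall, lying on the table: a bystander.
Things that resemble listed ones, but are neither listed nor needed, are in the scene too. What is shaped like the part that bears finial_mid but black, orange or purple is not meant.

How it is judged (in metres and radians):
On the way, in this order (a step that is already met when the one before it is completed fails the run):
1. the carousel stands in its click stop with the bolt and gate still shut (value of joint carousel between -0.06 and 0.06 rad and value of joint bolt below 0.01 m and value of joint gate below 0.08 rad), for 0.3 s.
2. the bolt is drawn clear of the keeper (more than 20 mm) (value of joint bolt above 0.02 m), for 0.1 s.
At the end, for the whole second after the job is handed in: The gate is held still, 19 to 43 degrees (0.33 to 0.75 rad) open, by the fingers on the bolt's knob (contact force over 0.5 N), the bolt drawn more than 18 mm, the carousel within 0.07 rad of its click stop, and the finial stands upright inside (value of joint gate between 0.33 and 0.75 rad and velocity of joint gate between -0.1 and 0.1 rad/s and value of joint bolt above 0.018 m and value of joint carousel between -0.07 and 0.07 rad and contact force between the fingers and bolt above 0.5 N and angle between finial_mid's own z axis and vertical below 0.2 rad); the arm keeps its last pose, push and grip.
It fails at once if the finial inside is knocked over (angle between finial_mid's own z axis and vertical above 0.6 rad).
It fails at once if a loose piece on the table is pushed more than 30 mm (distance of any of drawer_knob_mid, beech_plug_mid, tape_mid from where it was at the start of the episode above 0.03 m).
It also fails if it takes over 40 s, if anything falls off the work surface, if the arm or the gripper's body presses on something with over 40 N, if the wrist force passes 120 N, or if a joint passes its speed limit or range.

## Working session

There is one attempt and no reset: what is moved stays moved. The work goes in short steps, Python scripts to look and compute and a shell command to move; the robot and the scene stay as the last step left them, time stands still between calls to the robot, and variables do not carry over. Pictures are saved under pics/ and viewed, at most 10 in all, crops included, and the job is handed in when it is done.

```bash
mkdir -p pics
cat > h.py <<'E'
import numpy as np, cv2
from bench import ctrl
def world(p,c):
    V=np.array(p['view']); return np.linalg.inv(V)@np.r_[c,1]
def look(cam,labels):
    p=ctrl.grab_frame(cam)
    V=np.array(p['view']);K=np.array(p['camera_matrix'])
    for l in labels:
        for d in ctrl.find_in(p,l)[:4]:
            c=np.array(d['centre']); w=world(p,c)[:3]; q=K@[c[0],-c[1],-c[2]]
            print(cam,l,round(d['conf'],2),w.round(0),(q[:2]/q[2]).round(0))
    return p
def save(p,n): cv2.imwrite('pics/'+n,p['color'][:,:,::-1])
def ray(p,uv,z):
    V=np.array(p['view']);K=np.array(p['camera_matrix']);R=V[:3,:3];o=-R.T@V[:3,3]
    x=np.linalg.inv(K)@[uv[0],uv[1],1]; d=R.T@[x[0],-x[1],-x[2]]
    return o+d*(z-o[2])/d[2]
def proj(p,w):
    V=np.array(p['view']);K=np.array(p['camera_matrix']);c=V@np.r_[w,1]
    q=K@[c[0],-c[1],-c[2]]; return q[:2]/q[2]
E
python3 - <<'E'
from h import *
L=['carousel_base','turn_handle','bolt_knob','gate_hinge','keeper_lip','gate','finial_mid','drawer_knob_mid','beech_plug_mid','tape_mid']
for c in ['top','side']:
    p=look(c,L); save(p,c+'0.png')
s=ctrl.state(); print(s['eef_pos'],s['tcp_rot'],s['opening'],s['time_s'])
E
```

```text
top carousel_base 0.8 [574. 149.  40.] [290. 178.]
top carousel_base 0.46 [580. 149.  36.] [290. 176.]
top turn_handle 0.77 [581. 144.  39.] [292. 175.]
top bolt_knob 0.75 [519.  75. 140.] [316. 192.]
top bolt_knob 0.29 [573. 152.  36.] [289. 178.]
top gate_hinge 0.56 [515. 105. 141.] [304. 193.]
top keeper_lip 0.75 [579. 145.  34.] [292. 176.]
top gate 0.75 [513. 101. 140.] [306. 194.]
top finial_mid 0.58 [366.  40.  44.] [328. 250.]
top finial_mid 0.55 [360. 110.  44.] [303. 252.]
top finial_mid 0.49 [568. 148.  73.] [290. 178.]
top finial_mid 0.44 [580. 147.  35.] [291. 176.]
top drawer_knob_mid 0.53 [481. 330.  36.] [227. 210.]
top beech_plug_mid 0.62 [390. 313.  41.] [231. 242.]
top tape_mid 0.76 [ 459. -192.   27.] [408. 218.]
side carousel_base 0.96 [556. 180.  30.] [295. 261.]
side carousel_base 0.75 [562. 173.  36.] [293. 256.]
side turn_handle 0.96 [564. 172.  36.] [292. 256.]
side bolt_knob 0.61 [526.  73. 178.] [306. 180.]
side gate_hinge 0.61 [518.  96. 139.] [310. 200.]
side gate_hinge 0.52 [484. 339.  33.] [332. 315.]
side keeper_lip 0.81 [557. 174.  35.] [295. 257.]
side keeper_lip 0.49 [526.  72. 174.] [306. 182.]
side gate 0.92 [524.  99. 136.] [307. 202.]
side gate 0.45 [ 463. -175.   20.] [326. 184.]
side finial_mid 0.65 [570. 162.  61.] [289. 245.]
side finial_mid 0.61 [359. 118.  34.] [376. 239.]
side finial_mid 0.49 [364.  47.  32.] [369. 222.]
side finial_mid 0.19 [560. 172.  35.] [293. 257.]
side drawer_knob_mid 0.42 [391. 334.  31.] [380. 311.]
side beech_plug_mid 0.92 [390. 330.  31.] [380. 309.]
side tape_mid 0.87 [ 465. -174.   20.] [326. 184.]
[155.74022761 605.30216616 196.02368293] [[-9.68455832e-01  2.49185277e-01  7.56886280e-06]
 [ 2.49185277e-01  9.68455831e-01  4.49956387e-05]
 [ 3.88214137e-06  4.54623378e-05 -9.99999999e-01]] 85.28576012264644 1.1
```

View pics/top0.png

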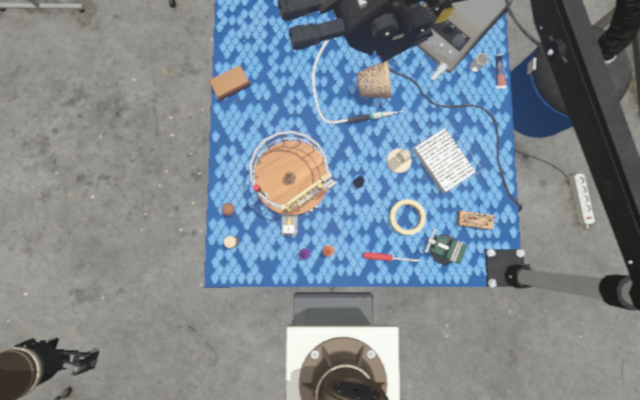

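View pics/side0.png

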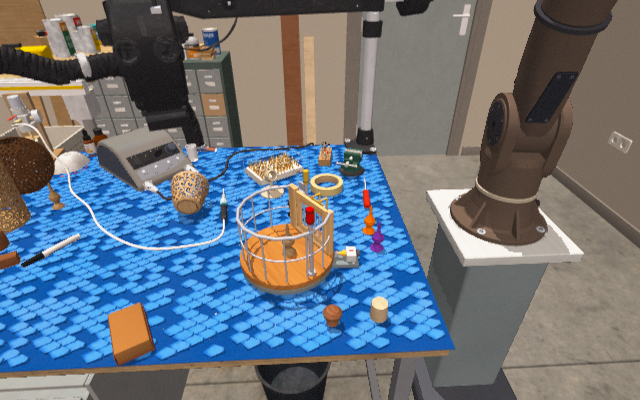

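The top view shows the carousel at (290,178), the red handle at (257,188), the index block at (289,226) and the gate at lower right. The drawer knob is at (228,210), the plug at (231,242) and the tape at (408,218). The purple and orange finial decoys at (304,254) and (328,250) lie in front. The true finial is the brown one inside the drum at (289,178).

Run:
```python
from h import *
ps={}
for c in ['top','side']: ps[c]=ctrl.grab_frame(c)
a=ps['top']['color'][120:270,210:360];b=ps['side']['color'][170:320,225:400]
a=cv2.resize(a,None,fx=2.4,fy=2.4*1,interpolation=cv2.INTER_CUBIC);b=cv2.resize(b,None,fx=2.4,fy=2.4,interpolation=cv2.INTER_CUBIC)
cv2.imwrite('pics/crop1.png',np.hstack([a,b])[:,:,::-1])
for c,p in ps.items():
    h=cv2.cvtColor(p['color'],cv2.COLOR_RGB2HSV)
    m=((h[...,0]<6)|(h[...,0]>174))&(h[...,1]>190)&(h[...,2]>90)
    n,l,st,ce=cv2.connectedComponentsWithStats(m.astype(np.uint8))
    for i in range(1,n):
        if st[i,4]>8 and 220<ce[i][0]<400: print(c,'red',st[i],ce[i].round(1))
    for lab in ['carousel_base','bolt_knob']:
        for d in ctrl.trace(p,lab)[:2]:
            m=d['mask'];ys,xs=np.nonzero(m);print(c,lab,round(d['conf'],2),m.sum(),xs.min(),xs.max(),ys.min(),ys.max(),xs.mean().round(1),ys.mean().round(1))
    print(c,'cam',np.linalg.inv(np.array(p['view']))[:3,3].round(0))
p=ps['top']
print('handle',ray(p,(257,188),195),'block',ray(p,(289,220),34),'disc',ray(p,(290,178),34))
```

```text
top carousel_base 0.74 5555 249 334 131 236 289.7 176.2
top carousel_base 0.57 142 299 330 181 203 315.3 190.7
top bolt_knob 0.72 599 389 425 200 235 407.5 217.9
top bolt_knob 0.69 152 300 331 180 203 317.5 189.4
top cam [ 377.   75. 1163.]
side red [363 190   7  18  94] [366.1 198.3]
side red [306 207   8  17 124] [309.5 214.9]
side carousel_base 0.97 7599 236 359 171 294 293.1 245.9
side bolt_knob 0.63 115 301 308 170 195 305.6 180.2
side cam [526. 799. 592.]
handle [520.38372459 220.50537998 195.        ] block [451.98464667 151.53572137  34.        ] disc [573.80970278 150.06303336  34.        ]
```

View pics/crop1.png

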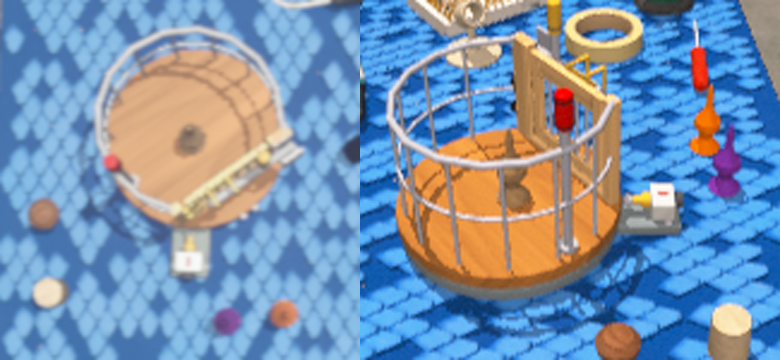

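The crop shows the red handle top at top-view (257,188), the brass knob at about (319,185), the gate from the hinge at (286,207) to the free edge at (330,182), and the index block at (289,222). The finial is brown and stands inside. Next I fit the geometry.

```bash
cat >> h.py <<'E'
def tri(p1,u1,p2,u2):
    from scipy.optimize import least_squares
    r=least_squares(lambda w:np.r_[proj(p1,w)-u1,proj(p2,w)-u2],[560,150,100]); return r.x.round(1),r.fun.round(1)
E
python3 - <<'E'
from h import *
from scipy.optimize import least_squares
t=ctrl.grab_frame('top');s=ctrl.grab_frame('side')
# red / yellow in top
im=t['color'].astype(int)
red=(im[...,0]>140)&(im[...,1]<90)&(im[...,2]<110); ys,xs=np.nonzero(red[175:200,245:270]); print('red',xs.mean()+245,ys.mean()+175,len(xs))
ht=(xs.mean()+245,ys.mean()+175)
print('handle tri',tri(t,ht,s,(309.8,214.9)),'ray204',ray(t,ht,200))
print('knob tri',tri(t,(319.6,185.4),s,(305.3,180.2)),ray(t,(319.6,185.4),203))
for d in ctrl.trace(s,'bolt_knob')[:1]:
    m=d['mask']; m[196:]=0; ys,xs=np.nonzero(m); print('sideknob',[(y,xs[ys==y].min(),xs[ys==y].max()) for y in range(168,196,4) if (ys==y).any()])
print('hinge',ray(t,(286,207.5),148),'block',ray(t,(289,223),34))
for d in ctrl.trace(t,'finial_mid')[:4]:
    ys,xs=np.nonzero(d['mask']);print('fin',round(d['conf'],2),xs.mean(),ys.mean(),len(xs))
# orange-wood disc in top view: ellipse of turntable
hsv=cv2.cvtColor(t['color'],cv2.COLOR_RGB2HSV)
m=((hsv[...,0]<22)&(hsv[...,1]>60)&(hsv[...,2]>90)).astype(np.uint8);m[:130]=0;m[240:]=0;m[:,:246]=0;m[:,336:]=0
m=cv2.morphologyEx(m,cv2.MORPH_CLOSE,np.ones((5,5)))
n,l,st,ce=cv2.connectedComponentsWithStats(m);i=1+st[1:,4].argmax();print(st[i],ce[i])
c=[cv2.findContours((l==i).astype(np.uint8),0,1)[0][0][:,0]][0]
P=np.array([ray(t,q,34)[:2] for q in c])
f=least_squares(lambda x:np.hypot(*(P-x[:2]).T)-110,[575,150],loss='soft_l1',f_scale=3);print('disc centre',f.x,np.median(abs(f.fun)))
E
```

```text
red 257.5 189.0 6
handle tri (array([520.1, 220.8, 184.2]), array([ 0. , -0.2,  0.2,  0. ])) ray204 [517.1633142  218.47085959 200.        ]
knob tri (array([528.7,  65.6, 174.3]), array([-0.1,  0.8, -0.7, -0.1])) [526.22586818  65.74668436 203.        ]
sideknob [(172, np.int64(303), np.int64(308)), (176, np.int64(303), np.int64(308)), (180, np.int64(303), np.int64(308)), (184, np.int64(304), np.int64(308)), (188, np.int64(305), np.int64(307)), (192, np.int64(301), np.int64(308))]
hinge [476.72086047 151.86648288 148.        ] block [443.40800156 151.43560029  34.        ]
fin 0.63 226.952 208.488 125
fin 0.51 303.67857142857144 253.5952380952381 84
fin 0.49 358.16190476190474 181.77142857142857 105
fin 0.43 327.6890756302521 250.23529411764707 119
[ 255  141   73   83 4134] [290.94025157 177.42380261]
disc centre [575.82608284 145.56475936] 4.100069430596804
```

```bash
python3 -m pendant '{"hand":[100,100,100,100,60,60,60,60],"linear":[[45,-48,45],[90,-96,45],[136,-144,45],[182,-192,45],[228,-240,45],[273,-288,45],[319,-337,45],[364,-385,45]],"rotation":[[0,0,0.11],[0,0,0.22],[0,0,0.34],[0,0,0.45],[0,0,0.56],[0,0,0.67],[0,0,0.79],[0,0,0.90]]}'
python3 -m pendant '{"hand":[60,60,60],"linear":[[0,0,0],[0,0,0],[0,0,0]],"rotation":[[0,0,0],[0,0,0],[0,0,0]]}'
python3 - <<'E'
from h import *
w=look('wrist',['turn_handle','carousel_base','bolt_knob','gate_hinge']);save(w,'w1.png')
s=ctrl.state();print(s['eef_pos'],np.array(s['tcp_rot'])[:,1],s['opening'])
print(proj(w,[520,220.5,204]),proj(w,[577,147,34]))
E
```

```text
time_s: 2.4
eef_pos: [425.2, 320.2, 240.8]
tcp_rot: [[-0.794, -0.608, 0.001], [-0.608, 0.794, 0.001], [-0.001, 0.0, -1.0]]
wrist_force: [0.4, 1.4, 0.3]
opening: 51.2
finger_force: 0.0
time_s: 2.7
eef_pos: [423.2, 322.9, 240.5]
tcp_rot: [[-0.797, -0.604, -0.0], [-0.604, 0.797, 0.001], [0.0, 0.001, -1.0]]
wrist_force: [-0.2, 0.6, 0.2]
opening: 51.0
finger_force: 0.0
wrist turn_handle 0.32 [508.  98. 138.] [ 41. 103.]
wrist carousel_base 0.9 [543. 155.  30.] [147. 155.]
wrist bolt_knob 0.82 [503.  96. 141.] [38. 97.]
wrist gate_hinge 0.68 [501. 117. 137.] [ 67. 111.]
[423.26422927 322.82764044 240.43298995] [-6.05087602e-01  7.96158868e-01  2.23063216e-04] 51.63411382360025
[122.0364516 227.7707381] [126.09444936 174.43440801]
```

View pics/w1.png

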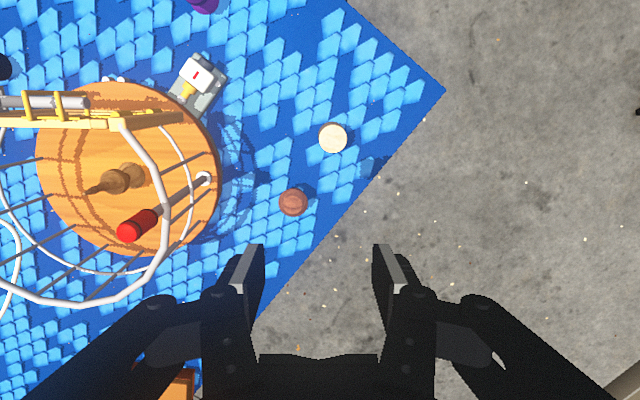

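The wrist view shows the red handle top at (127,231), predicted (122,228). The block is at (197,77), the finial at (115,180), the plug at (332,137) and the drawer knob at (293,201).

```bash
python3 -m pendant '{"hand":[60,60,60,60,60],"linear":[[32,-34,0],[64,-68,0],[97,-102,0],[97,-102,0],[97,-102,0]],"rotation":[[0,0,0],[0,0,0],[0,0,0],[0,0,0],[0,0,0]]}'
python3 - <<'E'
from h import *
w=look('wrist',['bolt_knob','carousel_base']);save(w,'w2.png')
s=ctrl.state();print(s['eef_pos'])
im=w['color'].astype(int);red=(im[...,0]>170)&(im[...,1]<70)&(im[...,2]<70)
ys,xs=np.nonzero(red);print(len(xs),xs.min(),xs.max(),ys.min(),ys.max(),xs.mean(),ys.mean())
print(ray(w,(np.median(xs),np.median(ys)),200), proj(w,[520,220.5,204]),proj(w,s['eef_pos']))
E
```

```text
time_s: 3.45
eef_pos: [521.4, 219.3, 240.2]
tcp_rot: [[-0.799, -0.602, -0.0], [-0.602, 0.799, -0.0], [0.0, 0.0, -1.0]]
wrist_force: [0.2, 0.5, -0.3]
opening: 51.2
finger_force: 0.0
wrist bolt_knob 0.81 [524.  76. 148.] [171.  83.]
wrist carousel_base 0.88 [566. 137.  27.] [242. 149.]
[519.99008572 221.56422315 240.40228203]
298 314 333 57 221 323.6476510067114 207.40268456375838
[523.21426147 224.99023487 200.        ] [321.77706867 206.82718849] [323.97737062 227.8614929 ]
```

View pics/w2.png

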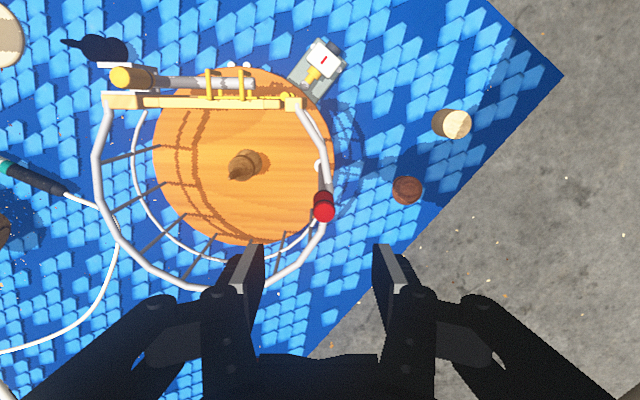

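The wrist view shows the handle top at (324,207), centred between the fingers. The knob top is at (119,77), the hinge post at (293,102), the block at (320,70) and the finial upright at (240,168). Now I descend and grip.

```bash
python3 -m pendant '{"hand":[60,60,60,10,10,10,10,10],"linear":[[1,-0.5,-35],[1,-0.5,-69],[1,-0.5,-69],[1,-0.5,-69],[1,-0.5,-69],[1,-0.5,-69],[1,-0.5,-69],[1,-0.5,-69]],"rotation":[[0,0,0],[0,0,0],[0,0,0],[0,0,0],[0,0,0],[0,0,0],[0,0,0],[0,0,0]]}'
python3 - <<'E'
from h import *
s=ctrl.state();print(s['eef_pos'],s['opening'],s['finger_force'])
h=np.array(s['eef_pos'][:2]);c0=np.array([577,147.]);d=h-c0;r=np.hypot(*d);print(r,np.degrees(np.arctan2(d[1],d[0])))
c=h-d/r*94
a0=np.arctan2(d[1],d[0])
for k in np.arange(0,0.90,.1):
    print(round(k,2),(c+94*np.array([np.cos(a0-k),np.sin(a0-k)])-h).round(1))
E
```

```text
time_s: 4.4
eef_pos: [522.4, 219.6, 172.2]
tcp_rot: [[-0.797, -0.604, 0.001], [-0.604, 0.797, 0.001], [-0.001, -0.0, -1.0]]
wrist_force: [-0.0, 0.6, -0.3]
opening: 8.5
finger_force: 0.0
[522.37784308 219.58468943 172.20327106] 8.475523475877099 0.0
90.84116448769721 126.9625586562496
0.0 [0. 0.]
0.1 [7.8 5.3]
0.2 [16.   9.7]
0.3 [24.7 13.3]
0.4 [33.7 16.1]
0.5 [42.9 17.9]
0.6 [52.3 18.8]
0.7 [61.7 18.7]
0.8 [71.  17.8]
```

The fingers shut without touching the handle, so I look.

Run:
```python
from h import *
w=ctrl.grab_frame('wrist');s=ctrl.grab_frame('side')
a=cv2.resize(w['color'],(480,300));b=cv2.resize(s['color'][140:290,230:390],(320,300),interpolation=cv2.INTER_CUBIC)
cv2.imwrite('pics/c2.png',np.hstack([a,b])[:,:,::-1]);print(ctrl.state()['joints'])
```

```text
[-0.5567105   0.36003099  0.08662992  1.75680304 -0.03572869  1.02583669
  1.76174789]
```

View pics/c2.png

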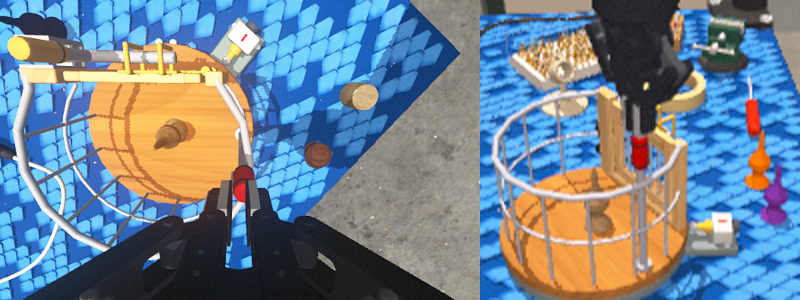

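Run:
```python
from h import *
w=ctrl.grab_frame('wrist');s=ctrl.grab_frame('side');t=ctrl.grab_frame('top');e=np.array(ctrl.state()['eef_pos'])
for n,p in zip('wst',(w,s,t)):
    im=p['color'].astype(int);red=((im[...,0]>100)&(im[...,1]<50)&(im[...,2]<60)).astype(np.uint8)
    k,l,st,ce=cv2.connectedComponentsWithStats(red)
    print(n,[(st[i].tolist(),ce[i].round(1).tolist()) for i in range(1,k) if st[i,4]>25])
    print(' tcp',proj(p,e).round(1),'tip15 up',proj(p,e+[0,0,20]).round(1),'handle',proj(p,[522,221,204]).round(1),proj(p,[522,221,168]).round(1))
print(ctrl.state()['opening'],e)
```

```text
w [([312, 223, 27, 22, 375], [324.3, 232.3]), ([311, 241, 17, 30, 335], [319.9, 255.9])]
 tcp [319.5 227. ] tip15 up [319.7 241.4] handle [322.5 253.9] [321.7 226.2]
s [([94, 136, 9, 5, 26], [97.6, 138.1]), ([364, 199, 6, 9, 31], [366.5, 203.7]), ([306, 208, 8, 17, 114], [309.5, 216.0])]
 tcp [309.1 219.8] tip15 up [308.9 211.5] handle [308.8 206.6] [309.2 221.7]
t []
 tcp [258.8 188.7] tip15 up [257.7 187.5] handle [256.3 186.8] [258.4 188.9]
8.749004839926936 [522.04435651 219.35168606 171.50517276]
```

Run:
```python
from h import *
w=ctrl.grab_frame('wrist');st=ctrl.state();e=np.array(st['eef_pos']);R=np.array(st['tcp_rot'])
print('cam in tool',R.T@(np.linalg.inv(w['view'])[:3,3]-e))
for b in (0,10,20,30,40,60): print(b,[proj(w,e+R@[x,y,-b]).round(0).tolist() for x in (0,11,-11) for y in (-4.2,4.2)])
g=w['color'][190:340,240:400]
s=ctrl.grab_frame('side')['color'][150:240,260:356]
cv2.imwrite('pics/c3.png',np.hstack([cv2.resize(g,(400,375),interpolation=2),cv2.resize(s,(400,375),interpolation=2)])[:,:,::-1]); print(st['opening'],st['wrist_force'])
```

```text
cam in tool [  73.81742539   -1.0120793  -177.76899581]
0 [[312.0, 227.0], [327.0, 227.0], [312.0, 210.0], [327.0, 210.0], [312.0, 244.0], [326.0, 244.0]]
10 [[312.0, 234.0], [327.0, 234.0], [312.0, 216.0], [327.0, 216.0], [312.0, 252.0], [327.0, 252.0]]
20 [[312.0, 242.0], [328.0, 242.0], [312.0, 223.0], [328.0, 223.0], [312.0, 260.0], [327.0, 260.0]]
30 [[311.0, 250.0], [328.0, 250.0], [311.0, 230.0], [328.0, 230.0], [312.0, 270.0], [328.0, 270.0]]
40 [[311.0, 260.0], [329.0, 260.0], [311.0, 239.0], [329.0, 239.0], [311.0, 280.0], [329.0, 280.0]]
60 [[310.0, 283.0], [330.0, 283.0], [310.0, 259.0], [331.0, 259.0], [310.0, 306.0], [330.0, 306.0]]
8.352622853326595 [ 0.73584115 -0.09810575  0.40664993]
```

View pics/c3.png

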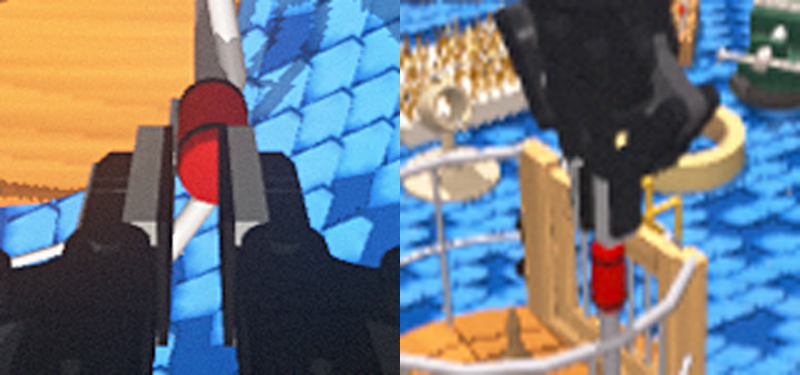

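Both views agree: the fingertips closed just above the handle top (side row 208, z about 204). The real tips are therefore about 32 mm behind the reported TCP. I reopen, descend 28 mm and grip again.

```bash
python3 -m pendant '{"hand":[60,60,60,60,60,60,60,60],"linear":[[0,0,0],[0,0,0],[0,0,0],[0,0,0],[0,0,-8],[0,0,-18],[0,0,-28],[0,0,-28]],"rotation":[[0,0,0],[0,0,0],[0,0,0],[0,0,0],[0,0,0],[0,0,0],[0,0,0],[0,0,0]]}'
python3 -m pendant '{"hand":[0,0,0,0,0,0],"linear":[[0,0,0],[0,0,0],[0,0,0],[0,0,0],[0,0,0],[0,0,0]],"rotation":[[0,0,0],[0,0,0],[0,0,0],[0,0,0],[0,0,0],[0,0,0]]}'
```

```text
time_s: 5.55
eef_pos: [520.8, 218.8, 141.3]
tcp_rot: [[-0.797, -0.604, -0.003], [-0.604, 0.797, -0.002], [0.003, 0.001, -1.0]]
wrist_force: [-1.2, -1.3, -0.2]
opening: 51.3
finger_force: 0.0
time_s: 6.15
eef_pos: [520.2, 223.0, 144.1]
tcp_rot: [[-0.795, -0.606, -0.002], [-0.606, 0.795, 0.004], [-0.001, 0.004, -1.0]]
wrist_force: [-7.5, 8.4, 3.3]
opening: 13.8
finger_force: 58.4
```

```bash
python3 -m pendant '{"hand":[0,0,0,0,0,0,0,0],"linear":[[3.8,2.7,0],[7.8,5.2,0],[11.8,7.5,0],[16,9.6,0],[24.6,13.2,0],[33.6,15.9,0],[38.2,16.9,0],[38.2,16.9,0]],"rotation":[[0,0,-0.05],[0,0,-0.1],[0,0,-0.15],[0,0,-0.2],[0,0,-0.3],[0,0,-0.4],[0,0,-0.45],[0,0,-0.45]]}'
python3 - <<'E'
from h import *
w=look('wrist',['bolt_knob','carousel_base','finial_mid']);save(w,'w3.png')
t=ctrl.grab_frame('top');save(t,'t3.png')
E
```

```text
time_s: 6.95
eef_pos: [560.0, 240.6, 144.1]
tcp_rot: [[-0.98, -0.198, 0.0], [-0.198, 0.98, 0.005], [-0.001, 0.004, -1.0]]
wrist_force: [-2.5, 10.0, 0.5]
opening: 14.0
finger_force: 58.6
wrist bolt_knob 0.86 [496. 103. 140.] [83. 63.]
wrist carousel_base 0.89 [556. 138.  28.] [208. 153.]
wrist finial_mid 0.89 [571. 155.  75.] [209. 187.]
wrist finial_mid 0.7 [566. -38.   9.] [ 25. 123.]
```

View pics/w3.png

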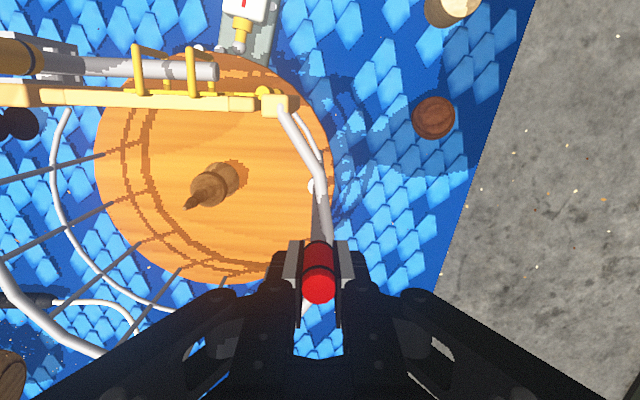

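The wrist view shows the handle gripped at (319,275), the index ball at (241,40) with the block's white cap at (245,8), and the finial upright at (213,185). Next I estimate the base axis direction.

Run:
```python
from h import *
w=ctrl.grab_frame('wrist');e=np.array(ctrl.state()['eef_pos'])
im=cv2.cvtColor(w['color'],cv2.COLOR_RGB2HSV)
m=((im[...,0]>22)&(im[...,0]<32)&(im[...,1]>120)&(im[...,2]>120));m[:18]=0;m[58:]=0;m[:,:228]=0;m[:,260:]=0
ys,xs=np.nonzero(m);print('yellow',xs.min(),xs.max(),ys.min(),ys.max())
for r in range(18,58,6):
    if (ys==r).any():print(r,xs[ys==r].mean(),ray(w,(xs[ys==r].mean(),r),28).round(1))
# block grey edges at z=0..: left/right at rows
print('cap',ray(w,(246,8),36))
# disc arc fit
mm=((im[...,0]<20)&(im[...,1]>90)&(im[...,2]>110)).astype(np.uint8);mm[:50]=0;mm[:,345:]=0;mm[:,:60]=0
k,l,st,ce=cv2.connectedComponentsWithStats(mm);i=1+st[1:,4].argmax()
pts=[]
for r in list(range(110,260,4)):
    x=np.nonzero(l[r]==i)[0]
    if len(x):
        if r<180: pts.append((x.max(),r))
        if r>110: pts.append((x.min(),r))
P=np.array([ray(w,q,34)[:2] for q in pts])
from scipy.optimize import least_squares
f=least_squares(lambda x:np.hypot(*(P-x[:2]).T)-110,[577,147],loss='soft_l1',f_scale=2);print(f.x,np.median(abs(f.fun)),e)
```

```text
yellow 233 248 18 41
18 238.5 [441.  151.1  28. ]
24 241.0 [444.9 153.6  28. ]
30 239.0 [449.6 152.6  28. ]
36 239.5 [453.9 153.6  28. ]
cap [434.10851447 157.91715227  36.        ]
[613.33103818 148.75188142] 8.012442062476225 [559.62784867 240.54840743 144.13617995]
```

```bash
python3 -m pendant '{"hand":[0,0,0],"linear":[[5,0.6,0],[9,0.9,0],[9,0.9,0]],"rotation":[[0,0,-0.05],[0,0,-0.1],[0,0,-0.1]]}' | grep -E "eef|wrist"
python3 -m pendant '{"hand":[0,0,0],"linear":[[3,0.1,0],[6,0.1,0],[6,0.1,0]],"rotation":[[0,0,-0.03],[0,0,-0.06],[0,0,-0.06]]}'| grep -E "eef|wrist"
python3 -m pendant '{"hand":[0,0],"linear":[[3,-0.1,0],[3,-0.1,0]],"rotation":[[0,0,-0.03],[0,0,-0.03]]}'| grep -E "eef|wrist"
python3 -m pendant '{"hand":[0,0],"linear":[[3,-0.1,0],[3,-0.1,0]],"rotation":[[0,0,-0.03],[0,0,-0.03]]}'| grep -E "eef|wrist"
```

```text
eef_pos: [567.9, 241.8, 144.2]
wrist_force: [-4.0, 10.0, 1.5]
eef_pos: [575.2, 242.2, 144.2]
wrist_force: [1.9, 10.9, -3.1]
eef_pos: [578.1, 242.2, 144.2]
wrist_force: [0.0, 11.7, -0.9]
eef_pos: [580.4, 242.1, 144.2]
wrist_force: [-3.1, 12.2, 0.7]
```

```bash
python3 -m pendant '{"hand":[0,60,60,60,60,60,60,60],"linear":[[-2,0,0],[-2,0,0],[-2,0,0],[-2,0,0],[-2,0,0],[-2,-1,35],[-30,-40,70],[-60,-80,75]],"rotation":[[0,0,0],[0,0,0],[0,0,0],[0,0,0],[0,0,0],[0,0,0],[0,0,0],[0,0,0.05]]}'
python3 -m pendant '{"hand":[60,60],"linear":[[0,0,0],[0,0,0]],"rotation":[[0,0,0],[0,0,0]]}'
python3 - <<'E'
from h import *
ps={c:look(c,['bolt_knob','gate_hinge','gate','finial_mid']) for c in ('wrist','top','side')}
ims=[]
for c,p in ps.items():
    e=[488,109,203]; u=proj(p,e);print(c,u)
    if c=='wrist': ims.append(cv2.resize(p['color'],(480,300)))
    if c=='top': ims.append(cv2.resize(p['color'][130:240,240:350],(300,300),interpolation=2))
    for d in ctrl.trace(p,'bolt_knob')[:2]:
        ys,xs=np.nonzero(d['mask']);print(c,round(d['conf'],2),len(xs),xs.min(),xs.max(),ys.min(),ys.max())
cv2.imwrite('pics/c4.png',np.hstack(ims)[:,:,::-1])
E
```

```text
time_s: 9.05
eef_pos: [528.0, 164.4, 219.5]
tcp_rot: [[-1.0, -0.03, 0.005], [-0.03, 1.0, 0.001], [-0.005, 0.001, -1.0]]
wrist_force: [1.8, -1.0, 0.6]
opening: 51.4
finger_force: 0.0
time_s: 9.25
eef_pos: [526.3, 162.9, 217.7]
tcp_rot: [[-1.0, -0.026, 0.001], [-0.026, 1.0, 0.001], [-0.001, 0.001, -1.0]]
wrist_force: [-0.3, 0.3, -0.8]
opening: 51.3
finger_force: 0.0
wrist bolt_knob 0.85 [488. 122. 138.] [268. 142.]
wrist bolt_knob 0.51 [563. 147.  34.] [303. 195.]
wrist gate_hinge 0.72 [501. 152. 136.] [306. 158.]
wrist gate 0.74 [499. 147. 139.] [299. 156.]
wrist finial_mid 0.93 [374.  48.  37.] [204.  10.]
wrist finial_mid 0.69 [364. 109.   8.] [271.   8.]
wrist finial_mid 0.63 [567. -41.  42.] [137. 196.]
top gate_hinge 0.34 [603.  92.  36.] [310. 168.]
top finial_mid 0.64 [368.  43.  47.] [327. 250.]
side bolt_knob 0.65 [489. 124. 157.] [323. 199.]
side bolt_knob 0.4 [572. 164.  63.] [288. 245.]
side gate_hinge 0.59 [487. 156. 148.] [325. 211.]
side gate 0.73 [490. 161. 148.] [324. 212.]
side finial_mid 0.73 [367.  49.  34.] [369. 222.]
side finial_mid 0.51 [357. 124.  30.] [378. 241.]
side finial_mid 0.48 [571. 164.  62.] [288. 245.]
side finial_mid 0.25 [561. 188.  30.] [293. 263.]
wrist [229.42617949 155.85408307]
wrist 0.71 2103 209 350 133 168
top [301.90621943 200.76676408]
top 0.69 1705 290 328 131 210
side [323.12170502 177.93221499]
side 0.76 205 321 327 180 226
```

View pics/c4.png

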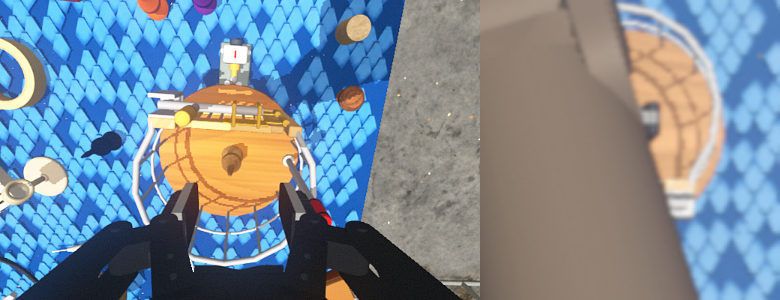

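The wrist view shows the carousel at its click stop, with the gate facing the index block. The knob top is at full-frame (243,157), and the bolt nose lies at the keeper to its left. The finial stands.

Run:
```python
from h import *
w=ctrl.grab_frame('wrist');s=ctrl.grab_frame('side')
im=cv2.cvtColor(w['color'],cv2.COLOR_RGB2HSV)
m=((im[...,0]>18)&(im[...,0]<30)&(im[...,1]>150)&(im[...,2]>150));m[:140]=0;m[176:]=0;m[:,:225]=0;m[:,265:]=0
n,l,st,ce=cv2.connectedComponentsWithStats(m.astype(np.uint8));print([(st[i].tolist(),ce[i].round(1).tolist()) for i in range(1,n) if st[i,4]>30])
i=1+st[1:,4].argmax();u=ce[i]
print(ray(w,u,203),tri(w,u,s,(324,182)))
q=ctrl.trace(s,'bolt_knob')[0]['mask'];print([(r,np.nonzero(q[r])[0].min(),np.nonzero(q[r])[0].max()) for r in range(180,226,4)])
print(ctrl.state()['eef_pos'])
```

```text
[]
[493.48166903 118.88884989 203.        ] (array([493.4, 118.5, 200.6]), array([ 0.2, -0.9, -3.1, -0.9]))Traceback (most recent call last):
  File "<stdin>", line 8, in <module>
    return umr_minimum(a, axis, None, out, keepdims, initial, where)
ValueError: zero-size array to reduction operation minimum which has no identity
```

Run:
```python
from h import *
w=ctrl.grab_frame('wrist');s=ctrl.grab_frame('side')
im=cv2.cvtColor(w['color'],cv2.COLOR_RGB2HSV);print(im[157,243],im[170,243])
a=im[157,236:250];print(a.tolist())
m=((abs(im[...,0].astype(int)-im[157,243,0])<4)&(abs(im[...,1].astype(int)-im[157,243,1])<50)&(im[...,2]>120));m[:140]=0;m[180:]=0;m[:,:220]=0;m[:,270:]=0
n,l,st,ce=cv2.connectedComponentsWithStats(m.astype(np.uint8));print([(st[i].tolist(),ce[i].round(1).tolist()) for i in range(1,n) if st[i,4]>30])
for u in ((243,157),(241,157),(245,157)): print(ray(w,u,203))
h=cv2.cvtColor(s['color'],cv2.COLOR_RGB2HSV)
for r in range(172,204,4): print(r,h[r,316:332].tolist())
```

```text
[ 29 132 254] [ 15 165 249]
[[29, 135, 254], [29, 125, 254], [29, 130, 254], [29, 125, 254], [29, 131, 254], [29, 131, 254], [29, 138, 254], [29, 132, 254], [29, 138, 254], [28, 138, 254], [28, 144, 254], [27, 144, 254], [27, 148, 255], [29, 149, 255]]
[([230, 148, 20, 20, 297], [239.9, 157.6])]
[488.43692113 118.06173945 203.        ]
[488.46988018 116.87120544 203.        ]
[488.4039619  119.25228012 203.        ]
172 [[106, 209, 149], [107, 213, 181], [107, 215, 185], [106, 223, 191], [106, 210, 164], [105, 205, 200], [104, 201, 238], [104, 191, 235], [103, 185, 238], [104, 190, 238], [104, 189, 240], [103, 180, 244], [103, 179, 246], [103, 176, 243], [102, 170, 249], [102, 171, 247]]
176 [[26, 79, 253], [27, 65, 254], [24, 97, 250], [20, 109, 237], [16, 115, 207], [15, 112, 196], [15, 112, 159], [15, 112, 173], [15, 118, 173], [16, 114, 174], [15, 112, 173], [15, 115, 173], [15, 116, 172], [14, 111, 172], [15, 116, 154], [15, 111, 195]]
180 [[14, 112, 141], [15, 112, 144], [15, 110, 148], [16, 112, 153], [14, 114, 159], [18, 169, 210], [26, 196, 254], [26, 197, 254], [26, 194, 25
[... 719 characters left out ...]
], [19, 126, 138], [18, 137, 140], [19, 147, 139], [19, 177, 160], [19, 158, 140], [18, 137, 115], [17, 94, 136], [170, 11, 216], [5, 13, 230], [19, 112, 184], [19, 116, 183]]
196 [[16, 136, 204], [15, 132, 208], [15, 136, 208], [15, 101, 181], [150, 11, 143], [109, 154, 151], [120, 22, 129], [165, 11, 144], [162, 9, 146], [170, 11, 135], [9, 14, 126], [107, 25, 145], [169, 13, 153], [155, 10, 160], [105, 124, 167], [106, 114, 204]]
200 [[24, 98, 255], [24, 102, 255], [24, 103, 253], [15, 124, 165], [120, 24, 158], [103, 148, 247], [109, 55, 171], [162, 9, 143], [160, 10, 146], [141, 13, 138], [107, 133, 178], [105, 164, 238], [167, 13, 138], [131, 19, 148], [105, 176, 207], [105, 185, 228]]
```

```bash
python3 -m pendant '{"hand":[60,60,60,60,60,60,60,60],"linear":[[-19,-23,0],[-38,-46.5,0],[-38,-46.5,0],[-38,-46.5,0],[-38,-46.5,-30],[-38,-46.5,-60],[-38,-46.5,-74],[-38,-46.5,-74]],"rotation":[[0,0,-0.04],[0,0,-0.04],[0,0,-0.04],[0,0,-0.04],[0,0,-0.04],[0,0,-0.04],[0,0,-0.04],[0,0,-0.04]]}'
python3 -m pendant '{"hand":[0,0,0,0,0,0],"linear":[[0,0,0],[0,0,0],[0,0,0],[0,0,0],[0,0,0],[0,0,0]],"rotation":[[0,0,0],[0,0,0],[0,0,0],[0,0,0],[0,0,0],[0,0,0]]}'
```

```text
time_s: 11.2
eef_pos: [487.3, 117.9, 141.0]
tcp_rot: [[-1.0, 0.011, -0.003], [0.011, 1.0, -0.001], [0.003, -0.001, -1.0]]
wrist_force: [1.1, 0.5, 0.2]
opening: 51.5
finger_force: 0.0
time_s: 11.8
eef_pos: [488.9, 117.5, 143.5]
tcp_rot: [[-1.0, 0.012, 0.002], [0.012, 1.0, 0.001], [-0.002, 0.001, -1.0]]
wrist_force: [0.9, -0.5, 4.2]
opening: 11.9
finger_force: 58.9
```

```bash
python3 -m pendant '{"hand":[0,0,0,0,0],"linear":[[0,0,4],[0,0,8],[0,0,12],[0,0,12.5],[0,0,12.5]],"rotation":[[0,0,0],[0,0,0],[0,0,0],[0,0,0],[0,0,0]]}'
python3 -m pendant '{"hand":[0,0],"linear":[[0,2,0],[0,4,0]],"rotation":[[0,0,0],[0,0,0]]}'
```

```text
time_s: 12.3
eef_pos: [488.4, 117.3, 155.5]
tcp_rot: [[-1.0, 0.012, 0.0], [0.012, 1.0, 0.0], [-0.0, 0.0, -1.0]]
wrist_force: [1.7, 0.5, -2.1]
opening: 11.7
finger_force: 58.5
time_s: 12.5
eef_pos: [488.3, 121.1, 155.3]
tcp_rot: [[-1.0, 0.012, -0.0], [0.012, 1.0, -0.0], [0.0, -0.0, -1.0]]
wrist_force: [2.4, -1.4, -1.6]
opening: 11.9
finger_force: 58.5
```

```bash
python3 -m pendant '{"hand":[0,0,0,0,0,0,0],"linear":[[0.1,4,0],[0.2,8,0],[0.3,12,0],[0.4,16,0],[0.5,20,0],[0.6,24,0],[0.6,24,0]],"rotation":[[0,0,0],[0,0,0],[0,0,0],[0,0,0],[0,0,0],[0,0,0],[0,0,0]]}'
python3 - <<'E'
import numpy as np
h=np.array([577,147])+0
# knob drawn 28: 68 along, 10 outside hinge; gate dir from hinge to free edge -y (phi~-0.03)
phi=-0.02
R=lambda a:np.array([[np.cos(a),-np.sin(a)],[np.sin(a),np.cos(a)]])
k=lambda a:R(phi-a)@np.array([-10,-68.])
for a in np.arange(0,0.6,.07): print(round(a,2),(k(a)-k(0)).round(1))
E
```

```text
time_s: 13.2
eef_pos: [489.1, 146.3, 155.5]
tcp_rot: [[-1.0, 0.011, 0.001], [0.011, 1.0, 0.001], [-0.001, 0.001, -1.0]]
wrist_force: [2.9, 0.5, -2.2]
opening: 12.0
finger_force: 58.5
0.0 [0. 0.]
0.07 [-4.7  1. ]
0.14 [-9.3  2.2]
0.21 [-13.9   3.9]
0.28 [-18.3   5.8]
0.35 [-22.6   8. ]
0.42 [-26.7  10.5]
0.49 [-30.6  13.3]
0.56 [-34.3  16.4]
```

```bash
python3 -m pendant '{"hand":[0,0,0,0,0,0,0],"linear":[[-2.3,0,0],[-4.7,0.4,0],[-7,1,0],[-9.3,1.7,0],[-11.6,2.5,0],[-13.9,3.4,0],[-13.9,3.4,0]],"rotation":[[0,0,-0.035],[0,0,-0.07],[0,0,-0.105],[0,0,-0.14],[0,0,-0.175],[0,0,-0.21],[0,0,-0.21]]}'
python3 -m pendant '{"hand":[0,0,0,0,0,0,0],"linear":[[-2.2,1,0],[-4.4,1.9,0],[-6.6,3,0],[-8.7,4.1,0],[-10.8,5.3,0],[-12.8,6.5,0],[-12.8,6.5,0]],"rotation":[[0,0,-0.035],[0,0,-0.07],[0,0,-0.105],[0,0,-0.14],[0,0,-0.175],[0,0,-0.21],[0,0,-0.21]]}'
python3 - <<'E'
from h import *
p=look('wrist',['bolt_knob','gate','finial_mid','gate_hinge'])
save(p,'w5.png')
E
```

```text
time_s: 13.9
eef_pos: [475.1, 149.0, 155.6]
tcp_rot: [[-0.975, 0.22, 0.001], [0.22, 0.975, 0.0], [-0.0, 0.0, -1.0]]
wrist_force: [4.6, 0.5, -1.2]
opening: 11.5
finger_force: 58.5
time_s: 14.6
eef_pos: [462.3, 155.2, 155.5]
tcp_rot: [[-0.908, 0.418, 0.0], [0.418, 0.908, 0.0], [-0.0, 0.0, -1.0]]
wrist_force: [3.8, -1.5, -1.7]
opening: 11.6
finger_force: 58.6
wrist gate 0.85 [468. 162. 148.] [331. 225.]
wrist finial_mid 0.89 [369.  49.  46.] [163. 136.]
wrist finial_mid 0.68 [359. 112.  41.] [221.  94.]
wrist finial_mid 0.56 [572. 159.  45.] [366. 276.]
wrist finial_mid 0.56 [579. -42.  44.] [198. 348.]
wrist gate_hinge 0.66 [467. 164. 140.] [333. 218.]
```

View pics/w5.png

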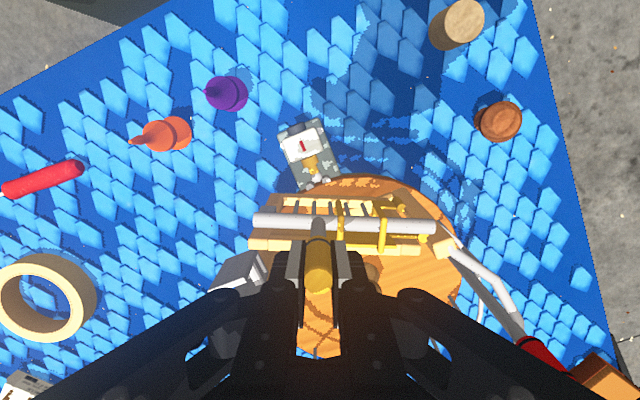

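The wrist view shows the gate open with the knob held at (318,265), the gate parallel to the jaws and the keeper at (243,268). I open a little more, then check the carousel by the handle's position.

```bash
python3 -m pendant '{"hand":[0,0,0,0,0,0],"linear":[[-1.4,0.9,0],[-2.8,1.9,0],[-4.1,2.9,0],[-5.4,3.9,0],[-5.4,3.9,0],[-5.4,3.9,0]],"rotation":[[0,0,-0.025],[0,0,-0.05],[0,0,-0.075],[0,0,-0.1],[0,0,-0.1],[0,0,-0.1]]}'
python3 - <<'E'
from h import *
s=ctrl.grab_frame('side');w=ctrl.grab_frame('wrist')
im=s['color'].astype(int);red=((im[...,0]>100)&(im[...,1]<50)&(im[...,2]<60)).astype(np.uint8)
k,l,st,ce=cv2.connectedComponentsWithStats(red)
print([(st[i].tolist(),ce[i].round(1).tolist()) for i in range(1,k) if st[i,4]>25])
for x in (570,574,578,582,586): print(x,proj(s,[x,242,186]).round(1))
for d in ctrl.find_in(s,'finial_mid')[:4]: print(d['conf'],world(s,d['centre'])[:3].round(0))
for d in ctrl.trace(w,'gate')[:1]:
    ys,xs=np.nonzero(d['mask']);ps=np.array([ray(w,(x,y),148)[:2] for x,y in zip(xs,ys)]);ev,E=np.linalg.eigh(np.cov(ps.T));v=E[:,1];print('gate dir',v,np.degrees(np.arctan2(v[1],v[0])))
E
```

```text
time_s: 15.45
eef_pos: [456.7, 159.1, 155.4]
tcp_rot: [[-0.862, 0.507, -0.0], [0.507, 0.862, -0.0], [-0.0, -0.0, -1.0]]
wrist_force: [3.2, -1.6, -1.0]
opening: 12.2
finger_force: 58.5
[([94, 135, 9, 6, 29], [97.6, 137.9]), ([363, 190, 7, 18, 44], [365.6, 201.0]), ([275, 213, 9, 18, 123], [278.6, 221.7])]
570 [283.9 221.5]
574 [281.8 221.6]
578 [279.7 221.7]
582 [277.6 221.8]
586 [275.5 221.8]
0.77 [365.  49.  30.]
0.54 [360. 122.  30.]
0.52 [570. 165.  62.]
0.5 [565. -42.  28.]
gate dir [0.50703367 0.86192625] 59.533554664164924
```

Run:
```python
from bench import ctrl
print(ctrl.finish_job())
```

```text
the job is handed in; nothing more can be done
None
```

I handed the job in after about 15.5 s, with the carousel in its click stop, the bolt drawn about 29 mm by arm travel, the gate held about 0.5 rad (29°) open by the brass knob, and the finial standing; the judge returned no result.

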